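# Put the engraved silver into its fitted cradles

## Task

The engraved silver is finished: put each box and the beaker upright into the wooden cradle whose recess has its outline, and the two casters into the two-cell case, one in each cell. Every piece must stand fully down on the lining; keep the pieces upright all the way, and set them down gently rather than dropping them.

Things in the scene. Friction and masses are not known exactly. Their poses are not given: they have to be found in the camera images.
- beaker: Silver beaker, round, open at the top, 75 mm tall, 55 to 56 mm outside diameter, wall 3 mm; about 0.18 kg. Stands upright. Origin: centre of its underside; z up along its axis.
- square_box: Closed silver box, square in plan, 46 by 46 mm and 46 mm tall, plain upright sides; about 0.2 kg. Origin: centre of its underside; x and y along its sides, z up.
- oblong_box: Closed silver box, oblong in plan, 84 mm long (x), 36 mm wide (y), 42 mm tall, plain upright sides; about 0.22 kg. Origin: centre of its underside; z up.
- caster_a: Silver caster (shaker), round, 80 mm tall, 38 mm diameter, straight-sided from 20 to 66 mm above its foot, domed pierced top; about 0.13 kg. One of two identical casters. Stands upright. Origin: centre of its underside; z up along its axis.
- caster_b: Silver caster (shaker), round, 80 mm tall, 38 mm diameter, straight-sided from 20 to 66 mm above its foot, domed pierced top; about 0.13 kg. The other of two identical casters. Stands upright. Origin: centre of its underside; z up along its axis.
- round_cradle: Fixed dark wooden cradle block, 112 (x) by 82 (y) by 15 mm high, lined grey, with one round (72 mm diameter) recess in its middle, 9 mm deep (recess floor 6 mm above the table). Same outside as the other two cradles; only the recess differs. Origin: centre of its underside, below the recess's centre; z up.
- square_cradle: Fixed dark wooden cradle block, 112 (x) by 82 (y) by 15 mm high, lined grey, with one square (62 by 62 mm, sides along x and y) recess in its middle, 9 mm deep (recess floor 6 mm above the table). Same outside as the other two cradles; only the recess differs. Origin: centre of its underside, below the recess's centre; z up.
- oblong_cradle: Fixed dark wooden cradle block, 112 (x) by 82 (y) by 15 mm high, lined grey, with one oblong (100 mm along x by 52 mm along y) recess in its middle, 9 mm deep (recess floor 6 mm above the table). Same outside as the other two cradles; only the recess differs. Origin: centre of its underside, below the recess's centre; z up.
- two_cell_case: Fixed open dark wooden case, 66 (x) by 126 (y) by 26 mm high, walls 5 mm, split by one 4 mm divider (as high as the walls) into two cells of 56 by 56 mm side by side along y: cell centres at y = +30 and -30 mm. Cell floors 5 mm above the table, lined grey. Origin: centre of its underside; z up.

How it is judged:
By the outcome, as a careful person would: the job done as asked, in the order asked, and still so for the second after the job is handed in, with the robot touching nothing.
It also fails if it takes over 120 s, if anything falls off the work surface, if the arm or the gripper's body presses on something with over 40 N, if the wrist force passes 120 N, or if a joint passes its speed limit or range.

## Robot

A 7-joint arm with a two-finger parallel gripper is mounted at the origin on the work surface. World frame = base frame: x ahead of the robot, y to its left, z up, the work surface at z = 0. Lengths are in mm, angles in rad, forces in N, time in s.
With the tool pointing down it reaches from about 425 to 825 mm from the base axis. Payload 3.6 kg.
Tool frame: the origin (TCP) lies at the very end of the fingers, on their centre line; the grasp point (between the pads) lies 19 mm behind it; z points along the fingers, y is the line along which they close (so a half turn about z gives the same grasp; the last joint's range is limited). The gripper opens to 85 mm and grips with 20 to 120 N. Pads are 22 mm wide; open, the fingers measure 114 mm over their backs; the gripper's body (76 mm by 85 mm) begins 54 mm behind the grasp point. The pads swing forward as they close: fully open they stand 13 mm farther back than shut.
Start: joints at [1.101, 0.615, -0.013, 1.423, 0.008, 1.103, -0.04], TCP at [279.1, -586.997, 231.297] pointing down, gripper open.
Joint ranges: [-3.12, 3.12], [-0.3, 2.06], [-1.34, 1.32], [0.26, 2.42], [-1.36, 4.5], [0.01, 1.98], [-2.84, 2.84]. Speed limits (rad/s): [2.79, 2.79, 3.14, 3.14, 3.14, 3.14, 3.14].

## Interface

Orientations are given as a unit quaternion [x, y, z, w].
In Python, from station import status, eyes, robot, models gives the robot as it stands.
- The arm moves only by the tool move_arm, never from a script. Its argument "plan" is a list of rows, each an object with "linear": the shift along the tool's x, y, z in cm, a list of three; "delta_rot": the turn, a rotation vector about the tool's x, y, z in degrees, a list of three. A call has 1 to 10 rows; each row shifts and turns the commanded pose from where the row before left it, along the tool's axes as they then stand; what a row does not reach is not made up. A row lasts 1/12 s, in which the tool goes at most 41.7 mm and 7.16 degrees, less where a joint would pass 70% of its speed; a pose out of reach is approached as far as the arm can. A call is refused whole if a number of a shift passes 4.17 or a number of a turn 7.16, either way. A call with a gripper value outside its range is refused whole. "fingers" is the finger opening in cm, from 0 to 8.54, set as the call begins (left out, the last holds). The fingers move at their own pace and stop on an object; "squeeze" is the grip in N (left out, the last holds). Time passes only in rows, so rows that do not move let the fingers close. It gives the time, the measured TCP pose, the force, the opening and the grip force at its end, in the units of the state.
- status.observe(): the state, without advancing time (a new reading comes with each control period).
- eyes.get_image(name): name is "scene" or "side" or "wrist"; returns a dict with "color" (400x640x3 uint8, blue, green, red), "depth" (400x640 float32, mm along the optical axis (not along the pixel's ray), 0 where there is no reading), "camera_matrix" (3x3 intrinsics, pixels), "k1" (the pictures are not rectified: a ray, as slopes to the right and down, at radius r is drawn at 1 + k1 r^2 times it, then the intrinsics apply), "rvec" (rotation vector, rad) and "tvec" (3), from world to camera coordinates, as OpenCV has them; the wrist camera has in their place "mount" (4x4, takes a point from camera to tool coordinates, whose origin is the TCP and whose axes are the flange's). Camera axes: x right, y down, z forward; pixel columns grow to the right and rows downward; lengths in mm; the calibration is good to about 2 mm. A picture is of the moment at which its call begins: read the wrist's pose just before it.
- robot.job_done(): hands the job in; it is judged then, once.
Trained networks look in a picture, given as the dict that the camera call returned (one of the last four; its "shot" number tells which), for a name from the list of things; names that differ only in an ending like _2 or _b are one class to them, and where a whole thing is asked for, a point or a joint stands for the part that bears it (a point fixed in the world has none). Each returns a list of dicts, best first, with "confidence" (0 to 1); they miss things now and then, are a little off and sometimes report something else, mostly with a low value. They report only what shows in the picture. A call takes as long as a camera call.
- models.find_in(picture, target): "xyz" ([x, y, z] in mm, in world coordinates, good to about 4 mm: the middle of the surface that is visible of it).
- models.cut_out(picture, target): "region" (400x640 bool, what is visible of it).
The state is a dict: "clock": time; "joint_pos": joint angles; "qvel": joint speeds; "joint_torque": joint torques, N m; "tool_pos": TCP position; "orientation": TCP orientation; "ft_force": force on the tool from outside, world axes, zero at the start; "moment": the same for the moment, N m; "width": finger opening in mm; "finger_force": force on a finger pad.
Only numpy, scipy, OpenCV 4.12 (cv2) and the standard library are available. Lean on these libraries where they do the work, as an engineer would, in place of code of your own. Each camera call takes 0.05 s, during which the arm holds its last target. There are 200 camera calls.

## Working session

There is one attempt and no reset: what is moved stays moved. The work goes in short steps, Python scripts to look and compute and a tool call to move; the robot and the scene stay as the last step left them, time stands still between calls to the robot, and variables do not carry over. Pictures are saved under pics/ and viewed, at most 14 in all, crops included, and the job is handed in when it is done.

Besides the shell and the picture viewer there is one more tool, called as name([rows], argument=value, ...), one row to a line, values as JSON. move_arm: Moves the arm, as the interface text tells. Its arguments: {"type":"object","properties":{"plan":{"type":"array","items":{"type":"object","properties":{"linear":{"type":"array","items":{"type":"number"}},"delta_rot":{"type":"array","items":{"type":"number"}}}}},"fingers":{"type":"number"},"squeeze":{"type":"number"}},"required":["plan"]}

```bash
mkdir -p pics
cat > h.py <<'E'
import numpy as np, cv2
from station import status, eyes, robot, models
from scipy.spatial.transform import Rotation as R
def cam(p):
    if "mount" in p:
        s=status.observe(); T=np.eye(4); T[:3,:3]=R.from_quat(s["orientation"]).as_matrix(); T[:3,3]=s["tool_pos"]
        return T@np.array(p["mount"])
    M=np.eye(4); M[:3,:3]=cv2.Rodrigues(np.array(p["rvec"],float))[0]; M[:3,3]=np.ravel(p["tvec"]); return np.linalg.inv(M)
def cloud(p):
    T=cam(p); K=np.array(p["camera_matrix"]); k=p["k1"]
    v,u=np.mgrid[:400,:640]; d=np.stack([(u-K[0,2])/K[0,0],(v-K[1,2])/K[1,1]],-1); s=d.copy()
    for _ in range(8): s=d/(1+k*(s**2).sum(-1,keepdims=True))
    z=p["depth"][...,None]; c=np.concatenate([s*z,z],-1)
    return c@T[:3,:3].T+T[:3,3]
E
python3 - <<'E'
from h import *
print(status.observe())
for n in ["scene","side"]:
    p=eyes.get_image(n); cv2.imwrite(f"pics/{n}0.png",p["color"]); C=cloud(p); ok=p["depth"]>0
    print(n,cam(p)[:3,3].round())
    for t in ["beaker","square_box","oblong_box","caster_a","round_cradle","square_cradle","oblong_cradle","two_cell_case"]:
        f=[(np.round(a["xyz"]).tolist(),round(a["confidence"],2)) for a in models.find_in(p,t)]
        print(t,f)
        for a in models.cut_out(p,t):
            if a["confidence"]<.3: continue
            m=a["region"]&ok; q=C[m]
            if len(q)<20: continue
            top=q[q[:,2]>np.percentile(q[:,2],95)-4]
            r=cv2.minAreaRect(top[:,:2].astype(np.float32))
            print("   ",round(a["confidence"],2),"n",m.sum(),"zmax",np.percentile(q[:,2],95).round(),"rect",np.round(r[0]),np.round(r[1]),round(r[2]),"px",np.argwhere(m).mean(0)[::-1].round())
E
```

```text
{'clock': 0.0, 'joint_pos': array([ 1.10047562,  0.61592705, -0.01264024,  1.42494629,  0.00810621,
        1.10340667, -0.0403592 ]), 'qvel': array([-1.30393106e-03, -9.56804967e-04, -5.25784010e-05,  5.69785225e-04,
       -2.13497592e-04, -1.64876576e-03,  3.44459036e-04]), 'joint_torque': array([-7.65255754e-04, -4.69224429e+01,  2.59201666e-01, -1.71040589e+01,
        1.00069298e-02,  9.44488653e-03, -1.45571636e-05]), 'tool_pos': array([ 278.78442402, -586.30522475,  230.11730965]), 'orientation': array([ 9.75463620e-01,  2.20156732e-01, -3.05508740e-04, -1.28272754e-03]), 'ft_force': array([-0.08345771,  0.85421169,  0.12957914]), 'moment': array([-0.02750042,  0.06008761,  0.0262897 ]), 'finger_force': 0.0, 'width': 85.40657053856481}
scene [1161. -407.  617.]
beaker [([530.0, 418.0, 15.0], 0.71), ([389.0, -310.0, 50.0], 0.57)]
    0.69 n 912 zmax 74.0 rect [ 374. -308.] [54. 53.] 20 px [167. 206.]
square_box [([440.0, -175.0, 39.0], 0.94)]
    0.94 n 581 zmax 48.0 rect [ 420. -171.] [46. 48.] 75 px [231. 204.]
oblong_box [([442.0, 159.0, 33.0], 0.59)]
    0.97 n 599 zmax 42
[... 1455 characters left out ...]
[443.0, 25.0, 46.0], 0.77), ([339.0, 306.0, 53.0], 0.7)]
    0.85 n 614 zmax 78.0 rect [337. 296.] [25. 25.] 86 px [319. 298.]
    0.65 n 392 zmax 77.0 rect [450.  16.] [25. 28.] 83 px [337. 200.]
round_cradle [([506.0, -424.0, 12.0], 0.66), ([338.0, 308.0, 56.0], 0.42)]
    0.83 n 516 zmax 18.0 rect [ 504. -430.] [110.  92.] 24 px [384. 129.]
square_cradle [([628.0, -139.0, 14.0], 0.62)]
    0.88 n 778 zmax 16.0 rect [ 629. -140.] [ 86. 115.] 68 px [309. 161.]
oblong_cradle [([642.0, 152.0, 7.0], 0.81)]
    0.82 n 1168 zmax 16.0 rect [647. 150.] [ 85. 115.] 72 px [243. 216.]
two_cell_case [([532.0, 426.0, 11.0], 0.97)]
    0.91 n 2339 zmax 26.0 rect [528. 425.] [127.  69.] 76 px [202. 314.]
```

View pics/scene0.png

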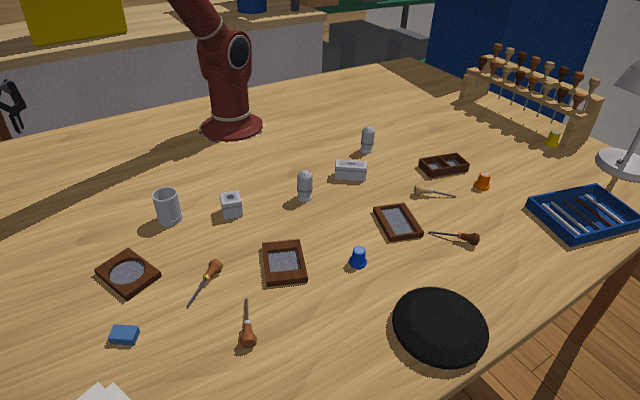

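View pics/side0.png

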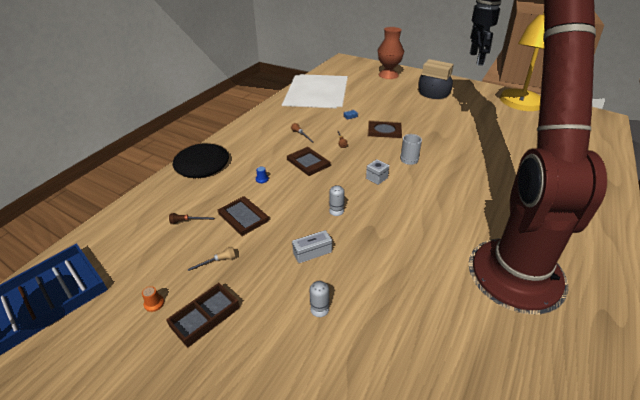

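The scene picture shows all the pieces: beaker (167,206), square box (231,205), casters (304,185) and (367,140), and oblong box (351,170). It also shows the cradles, round (128,272), square (284,262) and oblong (398,222), and the case (443,165). The side picture agrees: case (204,314), oblong box (312,246), casters (319,298) and (337,200). I'll start with the square box.

```bash
cat >> h.py <<'E'
def go(x,y,z,yaw):
    """turn (deg, tool) to do first, then shift (cm, tool axes after the turn); yaw = world angle of tool x"""
    s=status.observe(); Rc=R.from_quat(s["orientation"]); Rt=R.from_euler("z",yaw,degrees=True)*R.from_euler("x",180,degrees=True)
    c=Rc.as_matrix()
    print("t",round(s["clock"],2),"pos",s["tool_pos"].round(1),"yaw",np.degrees(np.arctan2(c[1,0],c[0,0])).round(1),"q",s["joint_pos"].round(2),"F",s["ft_force"].round(1),"w",round(s["width"],1),"g",round(s["finger_force"],1))
    print(" turn",(Rc.inv()*Rt).as_rotvec(degrees=True).round(1),"shift cm",(Rt.inv().apply(np.array([x,y,z])-s["tool_pos"])/10).round(2))
def look(name,targets,pic=None,zoff=4):
    p=eyes.get_image(name); C=cloud(p); ok=p["depth"]>0
    if pic: cv2.imwrite(f"pics/{pic}.png",p["color"])
    for t in targets:
        for a in models.cut_out(p,t):
            q=C[a["region"]&ok]
            if a["confidence"]<.3 or len(q)<20: continue
            zt=np.percentile(q[:,2],95); top=q[q[:,2]>zt-zoff]
            r=cv2.minAreaRect(top[:,:2].astype(np.float32))
            print(t,round(a["confidence"],2),"n",len(top),"z",zt.round(1),"rect",np.round(r[0],1),np.round(r[1],1),round(r[2],1),"mean",top.mean(0).round(1),"px",np.argwhere(a["region"]).mean(0)[::-1].round())
    return p,C
E
python3 - <<'E'
from h import *
go(419,-169,200,76)
print(np.array(eyes.get_image("wrist")["mount"]).round(2))
E
```

```text
t 1.7 pos [ 279.1 -587.   231.3] yaw 25.4 q [ 1.1   0.61 -0.01  1.42  0.01  1.1  -0.04] F [0.8 1.  0.2] w 85.3 g 0.0
 turn [ -0.   -0.  -50.6] shift cm [43.94  3.46  3.13]
[[   0.     -0.96   -0.28   72.16]
 [   1.      0.     -0.     -0.54]
 [   0.     -0.28    0.96 -142.95]
 [   0.      0.      0.      1.  ]]
```

move_arm([
  {"delta_rot": [0,0,-7.1]},
  {"delta_rot": [0,0,-7.1]},
  {"delta_rot": [0,0,-7.1]},
  {"delta_rot": [0,0,-7.1]},
  {"delta_rot": [0,0,-7.1]},
  {"delta_rot": [0,0,-7.1]},
  {"delta_rot": [0,0,-7.1]},
  {"linear": [3.6,0.3,0.2],"delta_rot": [0,0,-0.9]},
])

```text
validation failed for argument at $.pl...
```

move_arm([
  {"linear": [4,0.3,0.3]},
  {"linear": [4,0.3,0.3]},
  {"linear": [4,0.3,0.3]},
  {"linear": [4,0.3,0.3]},
  {"linear": [4,0.3,0.3]},
  {"linear": [4,0.3,0.3]},
  {"linear": [4,0.3,0.3]},
  {"linear": [4,0.3,0.3]},
  {"linear": [4,0.3,0.3]},
  {"linear": [4,0.4,0.3]},
])

```text
validation failed for argument at $.pl...
```

Run:
```python
from h import *
go(419,-169,200,76)
look("wrist",["square_box"],"w1")
go(419,-169,200,76)
```

```text
t 1.75 pos [ 279.1 -587.   231.3] yaw 25.4 q [ 1.1   0.61 -0.01  1.42  0.01  1.1  -0.04] F [ 0.9  0.6 -0.4] w 85.2 g 0.0
 turn [  0.   -0.  -50.6] shift cm [43.94  3.46  3.13]
t 1.85 pos [ 279.1 -587.   231.3] yaw 25.4 q [ 1.1   0.61 -0.01  1.42  0.01  1.1  -0.04] F [-0.2 -0.2  0.3] w 85.2 g 0.0
 turn [ -0.   -0.  -50.6] shift cm [43.94  3.46  3.13]
```

Each row needs both fields, so I'm sending it again.

move_arm([
  {"linear": [0,0,0],"delta_rot": [0,0,-7.1]},
  {"linear": [0,0,0],"delta_rot": [0,0,-7.1]},
  {"linear": [0,0,0],"delta_rot": [0,0,-7.1]},
  {"linear": [0,0,0],"delta_rot": [0,0,-7.1]},
  {"linear": [0,0,0],"delta_rot": [0,0,-7.1]},
  {"linear": [0,0,0],"delta_rot": [0,0,-7.1]},
  {"linear": [0,0,0],"delta_rot": [0,0,-7.1]},
  {"linear": [0,0,0],"delta_rot": [0,0,-0.9]},
])

```text
clock: 2.52
tool_pos: [278.8, -587.2, 231.3]
orientation: [0.787, 0.617, 0.0, -0.0]
ft_force: [0.4, -0.7, 0.2]
width: 85.3
finger_force: 0.0
```

move_arm([
  {"linear": [4,0.3,0.3],"delta_rot": [0,0,0]},
  {"linear": [4,0.3,0.3],"delta_rot": [0,0,0]},
  {"linear": [4,0.3,0.3],"delta_rot": [0,0,0]},
  {"linear": [4,0.3,0.3],"delta_rot": [0,0,0]},
  {"linear": [4,0.3,0.3],"delta_rot": [0,0,0]},
  {"linear": [4,0.3,0.3],"delta_rot": [0,0,0]},
  {"linear": [4,0.3,0.3],"delta_rot": [0,0,0]},
  {"linear": [4,0.3,0.3],"delta_rot": [0,0,0]},
  {"linear": [4,0.3,0.3],"delta_rot": [0,0,0]},
  {"linear": [4,0.3,0.3],"delta_rot": [0,0,0]},
])

```text
clock: 3.35
tool_pos: [405.2, -204.5, 201.6]
orientation: [0.789, 0.614, 0.0, 0.001]
ft_force: [0.5, 0.9, 0.8]
width: 85.4
finger_force: 0.0
```

Run:
```python
from h import *
go(419,-169,200,76)
look("wrist",["square_box"],"w1")
```

```text
t 3.35 pos [ 405.2 -204.5  201.6] yaw 75.8 q [ 0.65  0.37 -0.31  2.    0.15  0.8   0.  ] F [0.5 0.9 0.8] w 85.4 g 0.0
 turn [ 0.1  0.  -0.2] shift cm [3.77 0.48 0.16]
square_box 0.93 n 2864 z 48.4 rect [ 421.7 -157.2] [45.1 45.7] 76.7 mean [ 421.8 -156.7   46.9] px [329. 128.]
```

```bash
sed -i 's/^def cam(p):/def cam(p,s=None):/; s/        s=status.observe(); T=np.eye(4)/        T=np.eye(4)/; s/^def cloud(p):/def cloud(p,s=None):/; s/    T=cam(p); K/    T=cam(p,s); K/; s/    p=eyes.get_image(name); C=cloud(p)/    s=status.observe(); p=eyes.get_image(name); C=cloud(p,s)/' h.py
python3 - <<'E'
from h import *
look("wrist",["square_box"],"w1")
go(421,-169,200,76)
E
```

```text
square_box 0.82 n 2759 z 48.2 rect [ 419.  -169.1] [46.2 45.4] 75.9 mean [ 419.2 -168.2   46.7] px [330. 136.]
t 3.55 pos [ 405.4 -205.   201.6] yaw 76.1 q [ 0.65  0.37 -0.31  2.    0.16  0.8   0.01] F [-0.9 -1.3 -0.4] w 85.3 g 0.0
 turn [0.  0.  0.1] shift cm [3.87 0.65 0.16]
```

View pics/w1.png

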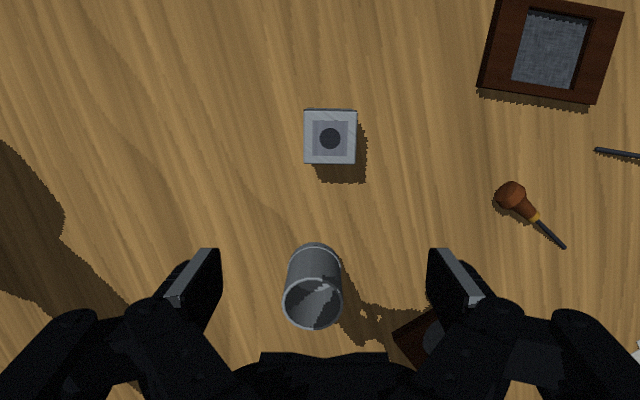

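move_arm([
  {"linear": [1.9,0.2,0],"delta_rot": [0,0,0]},
  {"linear": [1.95,0.24,0],"delta_rot": [0,0,0]},
  {"linear": [0,0,3],"delta_rot": [0,0,0]},
  {"linear": [0,0,3.5],"delta_rot": [0,0,0]},
  {"linear": [0,0,3.5],"delta_rot": [0,0,0]},
  {"linear": [0,0,3.5],"delta_rot": [0,0,0]},
  {"linear": [0,0,2.7],"delta_rot": [0,0,0]},
  {"linear": [0,0,1.6],"delta_rot": [0,0,0]},
  {"linear": [0,0,1],"delta_rot": [0,0,0]},
  {"linear": [0,0,0],"delta_rot": [0,0,0]},
])

```text
clock: 4.38
tool_pos: [416.9, -171.6, 11.3]
orientation: [0.789, 0.614, -0.002, -0.001]
ft_force: [0.2, -0.5, -0.5]
width: 85.1
finger_force: 0.0
```

move_arm([
  {"linear": [0,0,0],"delta_rot": [0,0,0]},
  {"linear": [0,0,0],"delta_rot": [0,0,0]},
  {"linear": [0,0,0],"delta_rot": [0,0,0]},
  {"linear": [0,0,0],"delta_rot": [0,0,0]},
  {"linear": [0,0,0],"delta_rot": [0,0,0]},
  {"linear": [0,0,0],"delta_rot": [0,0,0]},
], fingers=3, squeeze=40)

```text
clock: 4.88
tool_pos: [419.1, -170.6, 14.4]
orientation: [0.788, 0.616, 0.0, 0.001]
ft_force: [-0.4, -0.5, 6.0]
width: 45.5
finger_force: 42.2
```

Run:
```python
from h import *
go(631,-141,60,69)
```

```text
t 4.88 pos [ 419.1 -170.6   14.4] yaw 76.0 q [ 0.44  0.7  -0.15  2.17  0.33  0.29 -0.24] F [-0.4 -0.5  6. ] w 45.5 g 42.2
 turn [0.1 0.  7. ] shift cm [10.35 18.72 -4.56]
```

move_arm([
  {"linear": [0,0,-1],"delta_rot": [0,0,0]},
  {"linear": [0,0,-2.5],"delta_rot": [0,0,0]},
  {"linear": [0,0,-3],"delta_rot": [0,0,0]},
  {"linear": [0,0,-2.5],"delta_rot": [0,0,7]},
  {"linear": [1,1.8,0],"delta_rot": [0,0,0]},
  {"linear": [1.9,3.4,0],"delta_rot": [0,0,0]},
  {"linear": [1.9,3.4,0],"delta_rot": [0,0,0]},
  {"linear": [1.9,3.4,0],"delta_rot": [0,0,0]},
  {"linear": [1.9,3.4,0],"delta_rot": [0,0,0]},
  {"linear": [1.8,3.3,0],"delta_rot": [0,0,0]},
])

```text
clock: 5.72
tool_pos: [631.2, -138.8, 103.1]
orientation: [0.824, 0.567, -0.0, -0.0]
ft_force: [1.3, -0.2, -1.6]
width: 45.7
finger_force: 41.9
```

Run:
```python
from h import *
eyes.get_image("wrist");eyes.get_image("wrist");eyes.get_image("wrist")
look("wrist",["square_cradle"],"w2")
look("scene",["square_cradle"])
go(631,-141,40,69)
```

```text
square_cradle 0.72 n 7337 z 16.3 rect [ 632.8 -138.3] [ 76.4 112.7] 68.9 mean [ 639.1 -125.8   15.6] px [327. 175.]
square_cradle 0.8 n 958 z 16.6 rect [ 632.7 -142.3] [ 82.4 115.9] 68.8 mean [ 637.3 -144.5   15.2] px [284. 263.]
t 6.07 pos [ 628.1 -140.4  102.8] yaw 69.0 q [ 0.31  0.75 -0.21  1.57  0.2   0.84 -0.35] F [-0.3 -0.4 -2.2] w 45.3 g 42.2
 turn [-0.2  0.1 -0. ] shift cm [0.05 0.29 6.28]
```

View pics/w2.png

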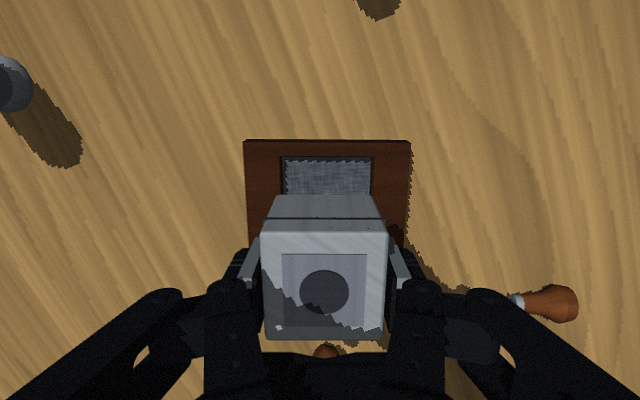

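move_arm([
  {"linear": [-0.1,0.34,0],"delta_rot": [-0.2,0,0]},
  {"linear": [0,0,1],"delta_rot": [0,0,0]},
  {"linear": [0,0,2],"delta_rot": [0,0,0]},
  {"linear": [0,0,2],"delta_rot": [0,0,0]},
  {"linear": [0,0,1.2],"delta_rot": [0,0,0]},
  {"linear": [0,0,0.7],"delta_rot": [0,0,0]},
  {"linear": [0,0,0.4],"delta_rot": [0,0,0]},
  {"linear": [0,0,0.3],"delta_rot": [0,0,0]},
  {"linear": [0,0,0.2],"delta_rot": [0,0,0]},
  {"linear": [0,0,0.1],"delta_rot": [0,0,0]},
])

```text
clock: 6.9
tool_pos: [633.8, -141.9, 24.9]
orientation: [0.824, 0.567, 0.002, 0.002]
ft_force: [-0.2, 0.2, -2.7]
width: 45.4
finger_force: 42.2
```

move_arm([
  {"linear": [0,0,0.1],"delta_rot": [0,0,0]},
  {"linear": [0,0,0.1],"delta_rot": [0,0,0]},
  {"linear": [0,0,0],"delta_rot": [0,0,0]},
])

```text
clock: 7.15
tool_pos: [633.4, -141.9, 22.6]
orientation: [0.824, 0.567, 0.001, 0.002]
ft_force: [-0.5, -0.8, -3.6]
width: 45.0
finger_force: 42.2
```

Run:
```python
from h import *
go(631,-142.5,20.4,69)
```

```text
t 7.15 pos [ 633.4 -141.9   22.6] yaw 69.0 q [ 0.3   0.86 -0.19  1.61  0.23  0.69 -0.37] F [-0.5 -0.8 -3.6] w 45.0 g 42.2
 turn [ 0.2 -0.   0. ] shift cm [-0.15 -0.2   0.22]
```

move_arm([
  {"linear": [-0.1,-0.2,0.1],"delta_rot": [0.2,0,0]},
  {"linear": [0,0,0.1],"delta_rot": [0,0,0]},
  {"linear": [0,0,0.1],"delta_rot": [0,0,0]},
  {"linear": [0,0,0],"delta_rot": [0,0,0]},
  {"linear": [0,0,0],"delta_rot": [0,0,0]},
])

```text
clock: 7.57
tool_pos: [630.8, -142.2, 20.6]
orientation: [0.824, 0.567, -0.0, 0.0]
ft_force: [-2.9, -0.1, 6.1]
width: 45.7
finger_force: 43.0
```

move_arm([
  {"linear": [0,0,0],"delta_rot": [0,0,0]},
  {"linear": [0,0,0],"delta_rot": [0,0,0]},
  {"linear": [0,0,0],"delta_rot": [0,0,0]},
  {"linear": [0,0,0],"delta_rot": [0,0,0]},
  {"linear": [0,0,-1],"delta_rot": [0,0,0]},
  {"linear": [0,0,-3],"delta_rot": [0,0,0]},
  {"linear": [0,0,-4],"delta_rot": [0,0,0]},
  {"linear": [0,0,-4],"delta_rot": [0,0,0]},
  {"linear": [0,0,-4],"delta_rot": [0,0,0]},
  {"linear": [0,0,-2],"delta_rot": [0,0,0]},
], fingers=7.5)

```text
clock: 8.4
tool_pos: [633.6, -142.2, 206.1]
orientation: [0.824, 0.567, 0.004, 0.003]
ft_force: [0.6, -0.6, 0.1]
width: 74.8
finger_force: 0.0
```

Run:
```python
from h import *
look("scene",["square_box","square_cradle"])
go(400,130,200,52.5)
```

```text
square_box 0.78 n 358 z 54.2 rect [ 630.9 -142.2] [45.3 48.2] 69.7 mean [ 633.4 -142.9   52.8] px [283. 253.]
square_cradle 0.72 n 748 z 16.7 rect [ 633.1 -142.5] [ 82.3 113.3] 68.7 mean [ 648.8 -150.4   15.3] px [284. 268.]
t 8.55 pos [ 632.4 -142.1  202.5] yaw 69.0 q [ 0.32  0.64 -0.24  1.47  0.17  1.04 -0.32] F [-0.2 -0.1 -1. ] w 74.4 g 0.0
 turn [ 0.3 -0.1 16.5] shift cm [  7.44 -35.     0.25]
```

move_arm([
  {"linear": [0,0,0],"delta_rot": [0,0,5.5]},
  {"linear": [0,0,0],"delta_rot": [0,0,5.5]},
  {"linear": [0,0,0],"delta_rot": [0.3,0,5.5]},
  {"linear": [1.1,-3.7,0],"delta_rot": [0,0,0]},
  {"linear": [1.1,-3.7,0],"delta_rot": [0,0,0]},
  {"linear": [1.1,-3.7,0],"delta_rot": [0,0,0]},
  {"linear": [1.1,-3.7,0],"delta_rot": [0,0,0]},
  {"linear": [1.1,-3.7,0],"delta_rot": [0,0,0]},
  {"linear": [1.1,-3.7,0],"delta_rot": [0,0,0]},
  {"linear": [1.1,-3.7,0],"delta_rot": [0,0,0]},
])

```text
clock: 9.38
tool_pos: [469.7, 77.5, 199.3]
orientation: [0.897, 0.442, -0.003, -0.003]
ft_force: [0.8, 0.8, -0.1]
width: 74.9
finger_force: 0.0
```

move_arm([
  {"linear": [1.1,-3.7,0],"delta_rot": [0,0,0]},
  {"linear": [1.1,-3.7,0],"delta_rot": [0,0,0]},
  {"linear": [0.4,-1.4,0],"delta_rot": [0,0,0]},
  {"linear": [0,0,0],"delta_rot": [0,0,0]},
  {"linear": [0,0,0],"delta_rot": [0,0,0]},
  {"linear": [0,0,0],"delta_rot": [0,0,0]},
])

```text
clock: 9.88
tool_pos: [418.5, 149.4, 200.4]
orientation: [0.897, 0.442, -0.002, -0.002]
ft_force: [0.8, 0.2, 0.5]
width: 75.1
finger_force: 0.0
```

Run:
```python
from h import *
look("wrist",["oblong_box"],"w3")
go(432,167,13,52.5)
```

```text
oblong_box 0.67 n 3922 z 43.9 rect [432.4 168.6] [83.9 35.7] 53.5 mean [433.8 170.   42.6] px [325. 141.]
t 9.98 pos [419.  149.1 200.6] yaw 52.3 q [-0.23  0.35 -0.21  2.02  0.1   0.78 -1.16] F [-0.   0.2  0.6] w 74.9 g 0.0
 turn [-0.3  0.1 -0.2] shift cm [ 2.21 -0.05 18.76]
```

move_arm([
  {"linear": [0,0,0],"delta_rot": [-0.3,0,-1.2]},
  {"linear": [1.2,0,0],"delta_rot": [0,0,0]},
  {"linear": [1.2,-0.1,1],"delta_rot": [0,0,0]},
  {"linear": [0,0,3],"delta_rot": [0,0,0]},
  {"linear": [0,0,4],"delta_rot": [0,0,0]},
  {"linear": [0,0,4],"delta_rot": [0,0,0]},
  {"linear": [0,0,3.5],"delta_rot": [0,0,0]},
  {"linear": [0,0,2],"delta_rot": [0,0,0]},
  {"linear": [0,0,1],"delta_rot": [0,0,0]},
  {"linear": [0,0,0.3],"delta_rot": [0,0,0]},
])

```text
clock: 10.82
tool_pos: [431.4, 170.8, 10.7]
orientation: [0.892, 0.452, -0.002, -0.0]
ft_force: [0.6, -0.4, -0.1]
width: 74.9
finger_force: 0.0
```

move_arm([
  {"linear": [0,0,0],"delta_rot": [0,0,0]},
  {"linear": [0,0,0],"delta_rot": [0,0,0]},
  {"linear": [0,0,0],"delta_rot": [0,0,0]},
  {"linear": [0,0,0],"delta_rot": [0,0,0]},
  {"linear": [0,0,0],"delta_rot": [0,0,0]},
  {"linear": [0,0,0],"delta_rot": [0,0,0]},
  {"linear": [0,0,0],"delta_rot": [0,0,0]},
], fingers=2)

```text
clock: 11.4
tool_pos: [433.2, 170.9, 14.4]
orientation: [0.892, 0.452, 0.002, 0.0]
ft_force: [1.3, -0.3, 7.3]
width: 35.6
finger_force: 41.5
```

Run:
```python
from h import *
go(649,149.5,104,-18)
```

```text
t 11.4 pos [433.2 170.9  14.4] yaw 53.7 q [-0.35  0.7  -0.11  2.14  0.23  0.31 -1.28] F [ 1.3 -0.3  7.3] w 35.6 g 41.5
 turn [ 0.  -0.2 71.7] shift cm [21.18 -4.63 -8.96]
```

move_arm([
  {"linear": [0,0,-1],"delta_rot": [0,0,0]},
  {"linear": [0,0,-2.5],"delta_rot": [0,0,0]},
  {"linear": [0,0,-3],"delta_rot": [0,0,3]},
  {"linear": [0,0,-2.5],"delta_rot": [0,0,6]},
  {"linear": [0,0,0],"delta_rot": [0,0,7]},
  {"linear": [0,0,0],"delta_rot": [0,0,7]},
  {"linear": [0,0,0],"delta_rot": [0,0,7]},
  {"linear": [0,0,0],"delta_rot": [0,0,7]},
  {"linear": [0,0,0],"delta_rot": [0,0,7]},
  {"linear": [0,0,0],"delta_rot": [0,0,7]},
])

```text
clock: 12.23
tool_pos: [430.5, 170.6, 102.9]
orientation: [1.0, 0.021, -0.001, 0.0]
ft_force: [0.5, -0.4, -2.6]
width: 35.5
finger_force: 40.8
```

move_arm([
  {"linear": [0,0,0],"delta_rot": [0,0,7]},
  {"linear": [0,0,0],"delta_rot": [0,0,7]},
  {"linear": [0,0,0],"delta_rot": [0,0,5]},
  {"linear": [0,0,0],"delta_rot": [0,0,1.7]},
  {"linear": [0,0,0],"delta_rot": [0,0,0]},
  {"linear": [0,0,0],"delta_rot": [0,0,0]},
])

```text
clock: 12.73
tool_pos: [431.2, 170.7, 103.0]
orientation: [0.988, -0.155, -0.0, 0.0]
ft_force: [-0.3, 0.7, -2.6]
width: 35.4
finger_force: 40.8
```

Run:
```python
from h import *
look("wrist",["oblong_cradle"],"w4")
go(649,149.5,104,-18)
```

```text
oblong_cradle 0.47 n 16104 z 132.4 rect [434.2 170.3] [36.2 72.7] 72.4 mean [438.1 169.  131.3] px [324. 257.]
t 12.83 pos [431.5 170.7 103.1] yaw -17.9 q [-0.55  0.53  0.18  2.09 -0.19  0.53 -2.11] F [ 0.2  0.6 -2. ] w 35.2 g 40.8
 turn [0.  0.  0.1] shift cm [21.35 -4.7  -0.09]
```

move_arm([
  {"linear": [2.1,-0.4,0],"delta_rot": [0,0,0]},
  {"linear": [3.6,-0.8,0],"delta_rot": [0,0,0]},
  {"linear": [3.6,-0.8,0],"delta_rot": [0,0,0]},
  {"linear": [3.6,-0.8,0],"delta_rot": [0,0,0]},
  {"linear": [3.6,-0.8,0],"delta_rot": [0,0,0]},
  {"linear": [3.6,-0.8,0],"delta_rot": [0,0,0]},
  {"linear": [1.5,-0.3,0],"delta_rot": [0,0,0]},
  {"linear": [0,0,0],"delta_rot": [0,0,0]},
  {"linear": [0,0,0],"delta_rot": [0,0,0]},
  {"linear": [0,0,0],"delta_rot": [0,0,0]},
])

```text
clock: 13.67
tool_pos: [649.8, 149.1, 102.3]
orientation: [0.988, -0.156, -0.002, 0.0]
ft_force: [-0.7, -0.4, -2.3]
width: 35.2
finger_force: 40.7
```

Run:
```python
from h import *
p,C=look("wrist",["oblong_cradle"],"w5")
# rim of the block by height only
m=(p["depth"]>0)&(abs(C[...,2]-15)<4)
q=C[m]; r=cv2.minAreaRect(q[:,:2].astype(np.float32)); print(r,len(q))
look("side",["oblong_cradle","oblong_box"])
go(651.2,148.8,20.4,-18)
```

```text
oblong_cradle 0.64 n 4739 z 16.2 rect [661.8 146. ] [82.5 86.8] 71.9 mean [677.8 141.   16. ] px [323. 147.]
((650.8043823242188, 214.5264129638672), (487.1803283691406, 289.6473388671875), 79.4272232055664) 6476
oblong_cradle 0.68 n 443 z 15.4 rect [647.2 150.8] [ 84.3 115.7] 72.1 mean [644.3 156.3  14.1] px [243. 216.]
oblong_box 0.96 n 262 z 131.7 rect [643.5 151.3] [38.2 85. ] 72.6 mean [635.2 153.3 130.3] px [241. 185.]
oblong_box 0.62 n 449 z 15.4 rect [647.2 150.6] [ 84.8 115.7] 72.1 mean [643.6 154.6  14.3] px [243. 216.]
t 13.92 pos [650.8 149.3 103.3] yaw -17.9 q [-0.36  0.78  0.19  1.51 -0.17  0.87 -2.  ] F [-0.2  0.4 -2.7] w 35.4 g 40.7
 turn [0.  0.  0.1] shift cm [0.05 0.04 8.29]
```

View pics/w5.png

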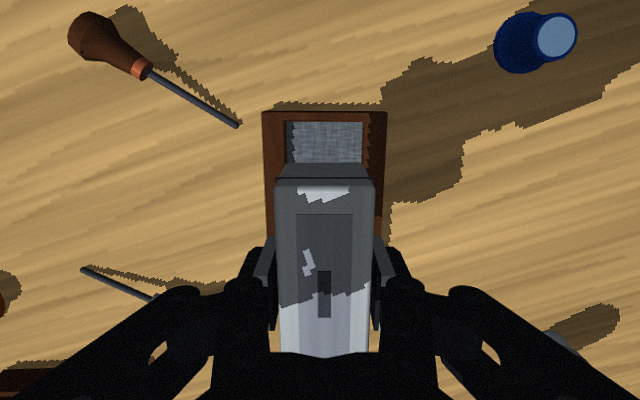

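move_arm([
  {"linear": [0.1,0,1],"delta_rot": [0,0,0]},
  {"linear": [0,0,2],"delta_rot": [0,0,0]},
  {"linear": [0,0,2],"delta_rot": [0,0,0]},
  {"linear": [0,0,1.2],"delta_rot": [0,0,0]},
  {"linear": [0,0,0.7],"delta_rot": [0,0,0]},
  {"linear": [0,0,0.4],"delta_rot": [0,0,0]},
  {"linear": [0,0,0.3],"delta_rot": [0,0,0]},
  {"linear": [0,0,0.2],"delta_rot": [0,0,0]},
  {"linear": [0,0,0.1],"delta_rot": [0,0,0]},
  {"linear": [0,0,0],"delta_rot": [0,0,0]},
])

```text
clock: 14.75
tool_pos: [653.0, 148.6, 24.6]
orientation: [0.988, -0.156, 0.0, -0.0]
ft_force: [0.1, 0.3, -3.1]
width: 35.3
finger_force: 40.8
```

Run:
```python
from h import *
go(652,149.2,20.4,-18)
```

```text
t 14.75 pos [653.  148.6  24.6] yaw -18.0 q [-0.35  0.88  0.16  1.54 -0.19  0.73 -1.99] F [ 0.1  0.3 -3.1] w 35.3 g 40.8
 turn [-0.  -0.1  0. ] shift cm [-0.12 -0.03  0.42]
```

move_arm([
  {"linear": [-0.1,0,0.1],"delta_rot": [0,0,0]},
  {"linear": [0,0,0.1],"delta_rot": [0,0,0]},
  {"linear": [0,0,0.1],"delta_rot": [0,0,0]},
  {"linear": [0,0,0.1],"delta_rot": [0,0,0]},
  {"linear": [0,0,0.1],"delta_rot": [0,0,0]},
  {"linear": [0,0,0],"delta_rot": [0,0,0]},
])

```text
clock: 15.25
tool_pos: [651.6, 148.9, 20.5]
orientation: [0.988, -0.156, -0.0, -0.0]
ft_force: [-3.4, 1.1, 3.8]
width: 35.3
finger_force: 41.7
```

move_arm([
  {"linear": [0,0,0],"delta_rot": [0,0,0]},
  {"linear": [0,0,0],"delta_rot": [0,0,0]},
  {"linear": [0,0,0],"delta_rot": [0,0,0]},
  {"linear": [0,0,0],"delta_rot": [0,0,0]},
  {"linear": [0,0,-1],"delta_rot": [0,0,0]},
  {"linear": [0,0,-3],"delta_rot": [0,0,0]},
  {"linear": [0,0,-4],"delta_rot": [0,0,0]},
  {"linear": [0,0,-4],"delta_rot": [0,0,0]},
  {"linear": [0,0,-4],"delta_rot": [0,0,0]},
  {"linear": [0,0,-3],"delta_rot": [0,0,0]},
], fingers=8.5)

```text
clock: 16.08
tool_pos: [652.8, 148.8, 214.1]
orientation: [0.988, -0.156, 0.003, -0.001]
ft_force: [0.5, -0.3, 1.2]
width: 84.8
finger_force: 0.0
```

Run:
```python
from h import *
look("scene",["oblong_box","oblong_cradle"])
for _ in range(2): look("scene",["beaker"])
look("side",["beaker"])
go(385,-280,220,20)
```

```text
oblong_box 0.89 n 346 z 50.2 rect [649.8 148.6] [35.  85.4] 71.7 mean [651.1 147.5  48.7] px [399. 214.]
oblong_box 0.72 n 364 z 16.7 rect [650.  147.9] [ 81.9 115.3] 73.2 mean [661.1 131.1  15.3] px [396. 226.]
oblong_cradle 0.83 n 357 z 16.8 rect [650.  147.9] [ 81.9 115.3] 73.2 mean [661.5 130.5  15.2] px [396. 227.]
beaker 0.7 n 121 z 73.9 rect [ 372.5 -307.4] [53.5 52.8] 40.4 mean [ 375.9 -308.3   73.2] px [167. 206.]
beaker 0.56 n 360 z 16.6 rect [651.  148.6] [ 82.8 113. ] 72.1 mean [663.  130.2  15. ] px [395. 227.]
beaker 0.83 n 117 z 73.9 rect [ 373.1 -308.9] [52.2 51.4] 13.2 mean [ 378.2 -310.4   73.1] px [167. 206.]
beaker 0.64 n 68 z 74.3 rect [ 370.2 -305.6] [52.1 57. ] 26.1 mean [ 370.  -297.7   73.3] px [410. 149.]
t 16.53 pos [650.8 148.7 207.3] yaw -18.0 q [-0.37  0.67  0.21  1.4  -0.15  1.09 -2.02] F [-0.3  0.9 -1. ] w 84.8 g 0.0
 turn [  0.    0.2 -38. ] shift cm [-39.64  31.19  -1.27]
```

move_arm([
  {"linear": [0,0,0],"delta_rot": [0,0,-7]},
  {"linear": [0,0,0],"delta_rot": [0,0,-7]},
  {"linear": [0,0,0],"delta_rot": [0,0,-7]},
  {"linear": [0,0,0],"delta_rot": [0,0,-7]},
  {"linear": [0,0,0],"delta_rot": [0,0,-7]},
  {"linear": [0,0,0],"delta_rot": [0,0,-7]},
  {"linear": [-3.3,2.16,0],"delta_rot": [0,0,0]},
  {"linear": [-3.3,2.16,0],"delta_rot": [0,0,0]},
  {"linear": [-3.3,2.16,0],"delta_rot": [0,0,0]},
  {"linear": [-3.3,2.16,0],"delta_rot": [0,0,0]},
])

```text
clock: 17.37
tool_pos: [564.7, 14.7, 208.0]
orientation: [0.978, 0.208, -0.001, 0.0]
ft_force: [0.6, -0.3, 0.5]
width: 84.9
finger_force: 0.0
```

move_arm([
  {"linear": [-3.3,2.16,0],"delta_rot": [0,0,0]},
  {"linear": [-3.3,2.16,0],"delta_rot": [0,0,0]},
  {"linear": [-3.3,2.16,0],"delta_rot": [0,0,0]},
  {"linear": [-3.3,2.16,0],"delta_rot": [0,0,0]},
  {"linear": [-3.3,2.16,0],"delta_rot": [0,0,0]},
  {"linear": [-3.3,2.16,0],"delta_rot": [0,0,0]},
  {"linear": [-3.3,2.16,0],"delta_rot": [0,0,0]},
  {"linear": [-3.3,2.16,0],"delta_rot": [0,0,0]},
  {"linear": [-3.3,2.16,0],"delta_rot": [0,0,0]},
  {"linear": [-3.3,2.16,0],"delta_rot": [0,0,0]},
])

```text
clock: 18.2
tool_pos: [351.3, -316.8, 208.7]
orientation: [0.978, 0.208, -0.0, -0.0]
ft_force: [0.8, -0.4, -0.2]
width: 84.9
finger_force: 0.0
```

Run:
```python
from h import *
for _ in range(4): eyes.get_image("wrist")
p,C=look("wrist",["beaker"],"w6",8)
go(371.5,-307,34,24)
```

```text
beaker 0.85 n 939 z 75.6 rect [ 370.8 -306.3] [55.  54.7] 20.1 mean [ 369.5 -306.4   74.4] px [323. 149.]
beaker 0.47 n 6876 z 16.3 rect [ 504.  -430.6] [111.5  84.1] 22.6 mean [ 505.8 -429.6   14.7] px [503.  61.]
t 18.5 pos [ 353.5 -314.2  208.7] yaw 24.1 q [ 0.63  0.37  0.06  1.95 -0.03  0.82 -0.43] F [ 0.8  0.4 -0.2] w 84.9 g 0.0
 turn [-0.1 -0.   0.1] shift cm [ 1.94  0.07 17.47]
```

View pics/w6.png

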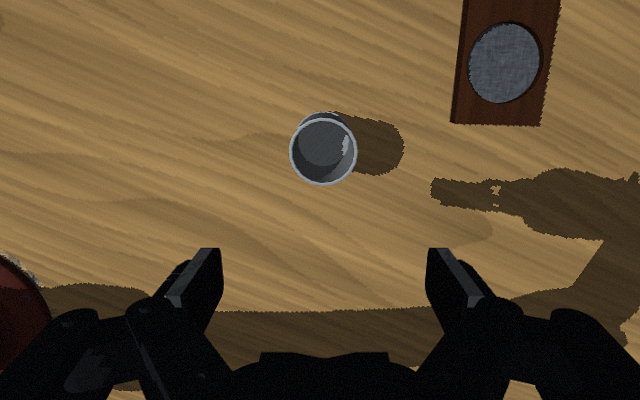

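move_arm([
  {"linear": [0.9,0,0],"delta_rot": [0,0,0]},
  {"linear": [1,0,0],"delta_rot": [0,0,0]},
  {"linear": [0,0,1],"delta_rot": [0,0,0]},
  {"linear": [0,0,3],"delta_rot": [0,0,0]},
  {"linear": [0,0,4],"delta_rot": [0,0,0]},
  {"linear": [0,0,4],"delta_rot": [0,0,0]},
  {"linear": [0,0,3],"delta_rot": [0,0,0]},
  {"linear": [0,0,1.5],"delta_rot": [0,0,0]},
  {"linear": [0,0,1],"delta_rot": [0,0,0]},
  {"linear": [0,0,0],"delta_rot": [0,0,0]},
])

```text
clock: 19.33
tool_pos: [370.9, -305.9, 32.3]
orientation: [0.978, 0.21, -0.001, -0.002]
ft_force: [-0.8, -0.1, -0.4]
width: 85.2
finger_force: 0.0
```

move_arm([
  {"linear": [0,0,0],"delta_rot": [0,0,0]},
  {"linear": [0,0,0],"delta_rot": [0,0,0]},
  {"linear": [0,0,0],"delta_rot": [0,0,0]},
  {"linear": [0,0,0],"delta_rot": [0,0,0]},
  {"linear": [0,0,0],"delta_rot": [0,0,0]},
  {"linear": [0,0,0],"delta_rot": [0,0,0]},
], fingers=4)

```text
clock: 19.83
tool_pos: [371.3, -308.0, 35.7]
orientation: [0.978, 0.208, 0.001, 0.001]
ft_force: [0.0, 1.6, 6.8]
width: 55.5
finger_force: 42.4
```

Run:
```python
from h import *
go(504,-430.5,124,24)
```

```text
t 19.83 pos [ 371.3 -308.    35.7] yaw 24.1 q [ 0.63  0.67  0.03  2.09 -0.05  0.38 -0.45] F [0.  1.6 6.8] w 55.5 g 42.4
 turn [ 0.1 -0.1  0.1] shift cm [ 7.14 16.59 -8.83]
```

move_arm([
  {"linear": [0,0,-1],"delta_rot": [0,0,0]},
  {"linear": [0,0,-2.5],"delta_rot": [0,0,0]},
  {"linear": [0,0,-3],"delta_rot": [0,0,0]},
  {"linear": [0.7,1.6,-2],"delta_rot": [0,0,0]},
  {"linear": [1.4,3.2,0],"delta_rot": [0,0,0]},
  {"linear": [1.4,3.2,0],"delta_rot": [0,0,0]},
  {"linear": [1.4,3.2,0],"delta_rot": [0,0,0]},
  {"linear": [1.4,3.2,0],"delta_rot": [0,0,0]},
  {"linear": [0.8,2.2,0],"delta_rot": [0,0,0]},
  {"linear": [0,0,0],"delta_rot": [0,0,0]},
])

```text
clock: 20.67
tool_pos: [505.5, -434.4, 119.7]
orientation: [0.978, 0.208, 0.002, 0.003]
ft_force: [-0.4, -0.1, -1.3]
width: 55.8
finger_force: 43.2
```

Run:
```python
from h import *
for _ in range(3): eyes.get_image("wrist")
p,C=look("wrist",["round_cradle"],"w7")
look("scene",["round_cradle"])
go(504.3,-430.7,41.7,24)
```

```text
round_cradle 0.93 n 5698 z 16.3 rect [ 517.1 -425.1] [85.2 82.4] 22.4 mean [ 537.  -417.8   15.8] px [330. 147.]
round_cradle 0.56 n 933 z 16.4 rect [ 507.1 -430.6] [112.8  83. ] 21.9 mean [ 512.1 -430.5   15. ] px [128. 274.]
t 21.02 pos [ 501.8 -429.7  119.5] yaw 24.0 q [ 0.64  0.74  0.06  1.51 -0.05  0.89 -0.44] F [-1.2  0.5 -2. ] w 55.5 g 43.3
 turn [-0.1  0.   0. ] shift cm [0.18 0.19 7.78]
```

move_arm([
  {"linear": [0.2,0.2,0],"delta_rot": [0,0,0]},
  {"linear": [0,0,1],"delta_rot": [0,0,0]},
  {"linear": [0,0,2],"delta_rot": [0,0,0]},
  {"linear": [0,0,1.8],"delta_rot": [0,0,0]},
  {"linear": [0,0,1],"delta_rot": [0,0,0]},
  {"linear": [0,0,0.6],"delta_rot": [0,0,0]},
  {"linear": [0,0,0.4],"delta_rot": [0,0,0]},
  {"linear": [0,0,0.3],"delta_rot": [0,0,0]},
  {"linear": [0,0,0.2],"delta_rot": [0,0,0]},
  {"linear": [0,0,0.1],"delta_rot": [0,0,0]},
])

```text
clock: 21.85
tool_pos: [505.6, -431.8, 45.6]
orientation: [0.978, 0.208, 0.0, 0.0]
ft_force: [0.2, 0.7, -1.6]
width: 55.8
finger_force: 43.3
```

move_arm([
  {"linear": [0,0,0.1],"delta_rot": [0,0,0]},
  {"linear": [0,0,0.1],"delta_rot": [0,0,0]},
  {"linear": [0,0,0.1],"delta_rot": [0,0,0]},
  {"linear": [0,0,0],"delta_rot": [0,0,0]},
])

```text
clock: 22.18
tool_pos: [505.3, -431.5, 42.2]
orientation: [0.978, 0.208, -0.0, 0.0]
ft_force: [0.2, 0.1, -1.8]
width: 55.7
finger_force: 43.3
```

Run:
```python
from h import *
go(504.5,-430.5,41.7,24)
```

```text
t 22.18 pos [ 505.3 -431.5   42.2] yaw 24.0 q [ 0.65  0.84  0.05  1.55 -0.05  0.75 -0.43] F [ 0.2  0.1 -1.8] w 55.7 g 43.3
 turn [0. 0. 0.] shift cm [-0.03 -0.12  0.05]
```

move_arm([
  {"linear": [0,-0.1,0.1],"delta_rot": [0,0,0]},
  {"linear": [0,0,0.1],"delta_rot": [0,0,0]},
  {"linear": [0,0,0],"delta_rot": [0,0,0]},
  {"linear": [0,0,0],"delta_rot": [0,0,0]},
])

```text
clock: 22.52
tool_pos: [505.2, -431.3, 41.8]
orientation: [0.978, 0.208, 0.0, 0.001]
ft_force: [-1.5, 0.0, 4.3]
width: 55.8
finger_force: 43.6
```

move_arm([
  {"linear": [0,0,0],"delta_rot": [0,0,0]},
  {"linear": [0,0,0],"delta_rot": [0,0,0]},
  {"linear": [0,0,0],"delta_rot": [0,0,0]},
  {"linear": [0,0,0],"delta_rot": [0,0,0]},
  {"linear": [0,0,-1],"delta_rot": [0,0,0]},
  {"linear": [0,0,-3],"delta_rot": [0,0,0]},
  {"linear": [0,0,-4],"delta_rot": [0,0,0]},
  {"linear": [0,0,-4],"delta_rot": [0,0,0]},
  {"linear": [0,0,-4],"delta_rot": [0,0,0]},
  {"linear": [0,0,-1],"delta_rot": [0,0,0]},
], fingers=8.5)

```text
clock: 23.35
tool_pos: [507.8, -433.3, 219.2]
orientation: [0.978, 0.208, 0.005, 0.006]
ft_force: [1.7, -0.8, 1.4]
width: 84.9
finger_force: 0.0
```

Run:
```python
from h import *
look("scene",["beaker","round_cradle","caster_a"],None,8)
p,_=look("side",["beaker","caster_a"],None,8)
go(430,0,210,75.5)
```

```text
beaker 0.67 n 263 z 80.4 rect [ 508.2 -431.4] [53.7 54.5] 68.3 mean [ 508.8 -432.6   77.9] px [123. 260.]
round_cradle 0.73 n 845 z 16.7 rect [ 505.6 -431.5] [115.6  83.9] 21.9 mean [ 527.8 -431.5   14.4] px [129. 279.]
round_cradle 0.44 n 94 z 78.0 rect [457.8   8.9] [31.5 28.1] 58.8 mean [459.    8.2  75.4] px [304. 185.]
caster_a 0.94 n 93 z 78.0 rect [457.8   8.9] [31.5 28.1] 58.8 mean [459.1   8.1  75.4] px [304. 185.]
caster_a 0.53 n 49 z 76.7 rect [348.7 287.2] [25.5 20.6] 77.2 mean [348.3 287.1  73.9] px [367. 140.]
beaker 0.93 n 87 z 79.4 rect [ 502.5 -429.6] [53.8 59.7] 4.7 mean [ 502.3 -428.1   76.6] px [385. 119.]
caster_a 0.83 n 90 z 77.4 rect [448.4  15.3] [30.3 30.5] 87.2 mean [448.1  17.4  74.9] px [337. 200.]
caster_a 0.72 n 194 z 76.8 rect [336.9 295.7] [33.4 30.6] 73.1 mean [336.5 297.5  74. ] px [319. 299.]
t 23.7 pos [ 503.9 -429.7  208. ] yaw 24.0 q [ 0.64  0.66  0.06  1.41 -0.04  1.08 -0.44] F [-0.2  0.6 -0.3] w 84.9 g 0.0
 turn [ -0.3   0.  -51.5] shift cm [ 39.75 -17.92  -0.2 ]
```

move_arm([
  {"linear": [0,0,0],"delta_rot": [0,0,-6.4]},
  {"linear": [0,0,0],"delta_rot": [0,0,-6.4]},
  {"linear": [0,0,0],"delta_rot": [0,0,-6.4]},
  {"linear": [0,0,0],"delta_rot": [0,0,-6.5]},
  {"linear": [0,0,0],"delta_rot": [0,0,-6.4]},
  {"linear": [0,0,0],"delta_rot": [0,0,-6.5]},
  {"linear": [0,0,0],"delta_rot": [0,0,-6.4]},
  {"linear": [0,0,0],"delta_rot": [0,0,-6.5]},
  {"linear": [3.5,-1.4,0],"delta_rot": [0,0,0]},
  {"linear": [3.6,-1.5,0],"delta_rot": [0,0,0]},
])

```text
clock: 24.53
tool_pos: [492.7, -356.3, 207.6]
orientation: [0.792, 0.61, -0.001, -0.001]
ft_force: [0.6, 1.0, 0.0]
width: 85.2
finger_force: 0.0
```

move_arm([
  {"linear": [3.5,-1.4,0],"delta_rot": [0,0,0]},
  {"linear": [3.6,-1.5,0],"delta_rot": [0,0,0]},
  {"linear": [3.5,-1.4,0],"delta_rot": [0,0,0]},
  {"linear": [3.6,-1.5,0],"delta_rot": [0,0,0]},
  {"linear": [3.5,-1.5,0],"delta_rot": [0,0,0]},
  {"linear": [3.6,-1.4,0],"delta_rot": [0,0,0]},
  {"linear": [3.6,-1.5,0],"delta_rot": [0,0,0]},
  {"linear": [3.5,-1.5,0],"delta_rot": [0,0,0]},
  {"linear": [3.5,-1.4,0],"delta_rot": [0,0,0]},
  {"linear": [0,0,0],"delta_rot": [0,0,0]},
])

```text
clock: 25.37
tool_pos: [445.5, -4.0, 209.5]
orientation: [0.786, 0.618, 0.0, -0.003]
ft_force: [0.5, 0.5, -0.2]
width: 84.8
finger_force: 0.0
```

Run:
```python
from h import *
for _ in range(3): eyes.get_image("wrist")
p,C=look("wrist",["caster_a"],"w8",8)
for zc in (66,58,50,30):
    m=(p["depth"]>0)&(abs(C[...,2]-zc)<4)&(np.hypot(C[...,0]-453,C[...,1]-12)<45); q=C[m]
    if len(q)>10:
        A=np.c_[2*q[:,:2],np.ones(len(q))]; s=np.linalg.lstsq(A,(q[:,:2]**2).sum(1),rcond=None)[0]; print(zc,len(q),s[:2].round(1),np.sqrt(s[2]+s[0]**2+s[1]**2).round(1))
go(453,12,27,75.5)
```

```text
caster_a 0.8 n 1248 z 79.4 rect [453.   12.6] [32.2 32.2] 4.7 mean [453.1  13.5  75.9] px [324. 141.]
66 286 [452.9  12.6] 17.9
58 28 [452.9  12.5] 18.9
50 28 [452.9  12.8] 18.5
30 59 [452.9  12.6] 19.1
t 25.62 pos [447.3 -14.7 209.5] yaw 75.4 q [ 0.17  0.34 -0.24  2.    0.11  0.81 -0.4 ] F [-0.2 -0.6  1.1] w 85.0 g 0.0
 turn [-0.1  0.1 -0.1] shift cm [ 2.73 -0.12 18.25]
```

View pics/w8.png

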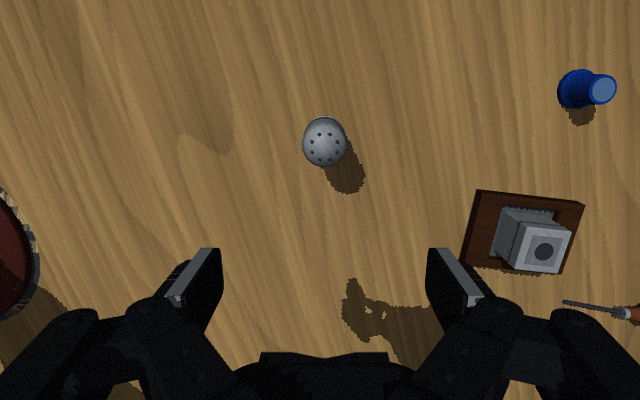

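move_arm([
  {"linear": [1.4,0,0],"delta_rot": [0,0,0]},
  {"linear": [1.4,-0.1,0],"delta_rot": [0,0,0]},
  {"linear": [0,0,2],"delta_rot": [0,0,0]},
  {"linear": [0,0,4],"delta_rot": [0,0,0]},
  {"linear": [0,0,4],"delta_rot": [0,0,0]},
  {"linear": [0,0,4],"delta_rot": [0,0,0]},
  {"linear": [0,0,2.6],"delta_rot": [0,0,0]},
  {"linear": [0,0,1.2],"delta_rot": [0,0,0]},
  {"linear": [0,0,0.6],"delta_rot": [0,0,0]},
  {"linear": [0,0,0],"delta_rot": [0,0,0]},
])

```text
clock: 26.45
tool_pos: [452.9, 12.9, 24.8]
orientation: [0.791, 0.611, -0.001, -0.0]
ft_force: [-0.4, -0.1, 0.1]
width: 84.9
finger_force: 0.0
```

move_arm([
  {"linear": [0,0,0],"delta_rot": [0,0,0]},
  {"linear": [0,0,0],"delta_rot": [0,0,0]},
  {"linear": [0,0,0],"delta_rot": [0,0,0]},
  {"linear": [0,0,0],"delta_rot": [0,0,0]},
  {"linear": [0,0,0],"delta_rot": [0,0,0]},
  {"linear": [0,0,0],"delta_rot": [0,0,0]},
  {"linear": [0,0,0],"delta_rot": [0,0,0]},
], fingers=2.5)

```text
clock: 27.03
tool_pos: [454.1, 14.2, 27.3]
orientation: [0.791, 0.612, 0.001, 0.001]
ft_force: [-0.7, -0.8, 5.9]
width: 37.4
finger_force: 39.7
```

Run:
```python
from h import *
look("side",["two_cell_case"])
look("scene",["two_cell_case"])
go(537.5,452,150,75.5)
```

```text
two_cell_case 0.58 n 571 z 26.0 rect [528.4 425.7] [126.4  69.2] 76.2 mean [526.6 428.4  24.9] px [203. 314.]
two_cell_case 0.95 n 244 z 25.5 rect [530. 423.] [130.1  72.2] 78.2 mean [531.  421.7  24.3] px [443. 165.]
t 27.23 pos [454.1  14.2  27.3] yaw 75.5 q [ 0.01  0.67 -0.13  2.16  0.26  0.32 -0.59] F [-1.8 -0.5  5.3] w 37.2 g 39.7
 turn [ 0.1 -0.   0. ] shift cm [ 44.47  -2.89 -12.27]
```

move_arm([
  {"linear": [0,0,-1],"delta_rot": [0,0,0]},
  {"linear": [0,0,-3],"delta_rot": [0,0,0]},
  {"linear": [0,0,-4],"delta_rot": [0,0,0]},
  {"linear": [0.6,0,-3],"delta_rot": [0,0,0]},
  {"linear": [2,-0.2,0],"delta_rot": [0,0,0]},
  {"linear": [3.6,-0.3,0],"delta_rot": [0,0,0]},
  {"linear": [3.6,-0.3,0],"delta_rot": [0,0,0]},
  {"linear": [3.6,-0.3,0],"delta_rot": [0,0,0]},
  {"linear": [3.6,-0.3,0],"delta_rot": [0,0,0]},
  {"linear": [3.6,-0.4,0],"delta_rot": [0,0,0]},
])

```text
clock: 28.07
tool_pos: [487.4, 219.8, 136.5]
orientation: [0.791, 0.612, 0.0, 0.0]
ft_force: [1.2, -0.3, -1.1]
width: 37.1
finger_force: 40.5
```

move_arm([
  {"linear": [3.6,-0.4,0],"delta_rot": [0,0,0]},
  {"linear": [3.6,-0.3,0],"delta_rot": [0,0,0]},
  {"linear": [3.2,-0.3,0],"delta_rot": [0,0,0]},
  {"linear": [1.6,-0.1,0],"delta_rot": [0,0,0]},
  {"linear": [0,0,0],"delta_rot": [0,0,0]},
  {"linear": [0,0,0],"delta_rot": [0,0,0]},
  {"linear": [0,0,0],"delta_rot": [0,0,0]},
])

```text
clock: 28.65
tool_pos: [506.7, 335.3, 135.8]
orientation: [0.791, 0.612, -0.001, 0.001]
ft_force: [0.4, -1.3, -0.6]
width: 36.5
finger_force: 40.5
```

Run:
```python
from h import *
p,C=look("wrist",["two_cell_case","caster_a"],"w9",6)
go(537,453,140,75.5)
```

```text
two_cell_case 0.87 n 3524 z 26.9 rect [526.5 411.7] [98.3 66.3] 76.1 mean [525.7 407.8  26.1] px [324.  72.]
caster_a 0.72 n 5140 z 187.5 rect [506.5 335.6] [29.3 30.7] 78.7 mean [506.8 336.8 185.1] px [324. 283.]
caster_a 0.56 n 888 z 78.8 rect [394.  321.9] [147.8  21.7] 23.6 mean [344.  299.4  77.2] px [134. 286.]
t 28.8 pos [507.1 335.1 136.2] yaw 75.4 q [-0.5   0.66 -0.2   1.66  0.16  0.84 -1.02] F [-0.4  0.1 -1.4] w 37.2 g 40.5
 turn [ 0.   0.1 -0.1] shift cm [12.16 -0.06 -0.38]
```

View pics/w9.png

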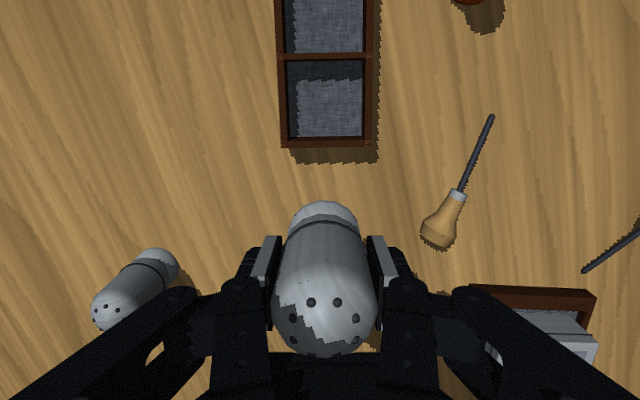

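move_arm([
  {"linear": [2,0,0],"delta_rot": [0,0,0]},
  {"linear": [3.5,0,0],"delta_rot": [0,0,0]},
  {"linear": [3.5,-0.1,0],"delta_rot": [0,0,0]},
  {"linear": [2.2,0,0],"delta_rot": [0,0,0]},
  {"linear": [1.1,0,0],"delta_rot": [0,0,0]},
  {"linear": [0,0,0],"delta_rot": [0,0,0]},
  {"linear": [0,0,2],"delta_rot": [0,0,0]},
  {"linear": [0,0,2.5],"delta_rot": [0,0,0]},
  {"linear": [0,0,1.5],"delta_rot": [0,0,0]},
  {"linear": [0,0,0],"delta_rot": [0,0,0]},
])

```text
clock: 29.63
tool_pos: [534.9, 451.6, 71.8]
orientation: [0.791, 0.612, -0.005, 0.001]
ft_force: [-0.4, -0.9, -2.7]
width: 37.0
finger_force: 40.5
```

Run:
```python
from h import *
go(537.2,454,32.3,75.5)
look("side",["two_cell_case","caster_a"])
look("scene",["caster_a"])
go(537.2,454,32.3,75.5)
```

```text
t 29.63 pos [534.9 451.6  71.8] yaw 75.4 q [-0.64  0.86 -0.18  1.4   0.17  0.9  -1.12] F [-0.4 -0.9 -2.7] w 37.0 g 40.5
 turn [-0.2  0.6 -0.1] shift cm [0.29 0.16 3.95]
caster_a 0.72 n 131 z 76.9 rect [338.  295.8] [26.3 29.1] 29.3 mean [337.3 296.2  75.7] px [319. 299.]
caster_a 0.65 n 32 z 111.6 rect [533.  467.5] [ 4.5 20.7] 85.2 mean [532.3 467.1 111.5] px [184. 310.]
caster_a 0.76 n 44 z 75.9 rect [344.3 290.7] [27.1 27.2] 28.4 mean [345.7 290.4  75.2] px [367. 140.]
caster_a 0.72 n 368 z 54.2 rect [ 631.4 -142. ] [46.2 47.4] 67.6 mean [ 632.8 -142.7   52.7] px [283. 253.]
caster_a 0.63 n 36 z 125.8 rect [530.4 448.6] [16.9 35.7] 61.5 mean [536.3 445.8 125.6] px [456. 141.]
t 29.88 pos [537.7 456.9  78.2] yaw 75.5 q [-0.64  0.86 -0.18  1.39  0.17  0.9  -1.12] F [-0.8 -0.4 -0.6] w 37.1 g 40.5
 turn [ 0.1 -0.2 -0. ] shift cm [-0.29  0.02  4.59]
```

move_arm([
  {"linear": [-0.3,0,0],"delta_rot": [0,0,0]},
  {"linear": [0,0,1],"delta_rot": [0,0,0]},
  {"linear": [0,0,1.2],"delta_rot": [0,0,0]},
  {"linear": [0,0,0.8],"delta_rot": [0,0,0]},
  {"linear": [0,0,0.5],"delta_rot": [0,0,0]},
  {"linear": [0,0,0.3],"delta_rot": [0,0,0]},
  {"linear": [0,0,0.2],"delta_rot": [0,0,0]},
  {"linear": [0,0,0.1],"delta_rot": [0,0,0]},
  {"linear": [0,0,0],"delta_rot": [0,0,0]},
  {"linear": [0,0,0],"delta_rot": [0,0,0]},
])

```text
clock: 30.72
tool_pos: [536.1, 454.0, 35.5]
orientation: [0.791, 0.612, 0.0, -0.0]
ft_force: [-0.2, 0.2, -1.8]
width: 36.8
finger_force: 40.5
```

Run:
```python
from h import *
go(537.2,454,32.3,75.5)
```

```text
t 30.72 pos [536.1 454.   35.5] yaw 75.5 q [-0.64  0.91 -0.17  1.42  0.18  0.83 -1.13] F [-0.2  0.2 -1.8] w 36.8 g 40.5
 turn [ 0. -0.  0.] shift cm [0.03 0.11 0.32]
```

move_arm([
  {"linear": [0,0.1,0.1],"delta_rot": [0,0,0]},
  {"linear": [0,0,0.1],"delta_rot": [0,0,0]},
  {"linear": [0,0,0.1],"delta_rot": [0,0,0]},
  {"linear": [0,0,0.1],"delta_rot": [0,0,0]},
  {"linear": [0,0,0],"delta_rot": [0,0,0]},
  {"linear": [0,0,0],"delta_rot": [0,0,0]},
])

```text
clock: 31.22
tool_pos: [537.1, 453.5, 32.5]
orientation: [0.791, 0.612, 0.0, 0.0]
ft_force: [-2.1, -1.8, 5.6]
width: 36.9
finger_force: 41.0
```

move_arm([
  {"linear": [0,0,0],"delta_rot": [0,0,0]},
  {"linear": [0,0,0],"delta_rot": [0,0,0]},
  {"linear": [0,0,0],"delta_rot": [0,0,0]},
  {"linear": [0,0,0],"delta_rot": [0,0,0]},
  {"linear": [0,0,-1],"delta_rot": [0,0,0]},
  {"linear": [0,0,-3],"delta_rot": [0,0,0]},
  {"linear": [0,0,-4],"delta_rot": [0,0,0]},
  {"linear": [0,0,-4],"delta_rot": [0,0,0]},
  {"linear": [0,0,-4],"delta_rot": [0,0,0]},
  {"linear": [0,0,-1.5],"delta_rot": [0,0,0]},
], fingers=8)

```text
clock: 32.05
tool_pos: [539.0, 455.9, 214.6]
orientation: [0.791, 0.612, 0.006, -0.001]
ft_force: [0.2, 0.4, 0.9]
width: 79.7
finger_force: 0.0
```

Run:
```python
from h import *
look("scene",["caster_a"])
go(336,268,205,75.5)
```

```text
caster_a 0.9 n 42 z 75.7 rect [343.7 292.8] [27.3 25.2] 20.3 mean [344.7 290.6  75. ] px [367. 140.]
caster_a 0.71 n 34 z 82.2 rect [540.1 445.7] [27.6 15.3] 20.5 mean [540.4 445.   81.8] px [454. 153.]
t 32.15 pos [538.7 455.5 212.4] yaw 75.5 q [-0.63  0.72 -0.2   1.27  0.14  1.15 -1.09] F [0.5 0.2 0.4] w 79.8 g 0.0
 turn [ 0.3 -0.5  0. ] shift cm [-23.23 -14.93   0.74]
```

move_arm([
  {"linear": [-2,-1.4,0],"delta_rot": [0.2,-0.3,0]},
  {"linear": [-3.2,-2.3,0],"delta_rot": [0,0,0]},
  {"linear": [-3.2,-2.3,0],"delta_rot": [0,0,0]},
  {"linear": [-3.2,-2.3,0],"delta_rot": [0,0,0]},
  {"linear": [-3.2,-2.2,0],"delta_rot": [0,0,0]},
  {"linear": [-3.2,-2.2,0],"delta_rot": [0,0,0]},
  {"linear": [-3.2,-2.2,0],"delta_rot": [0,0,0]},
  {"linear": [0,0,0],"delta_rot": [0,0,0]},
  {"linear": [0,0,0],"delta_rot": [0,0,0]},
  {"linear": [0,0,0],"delta_rot": [0,0,0]},
])

```text
clock: 32.98
tool_pos: [340.0, 285.8, 207.7]
orientation: [0.791, 0.612, -0.003, 0.0]
ft_force: [-0.2, -0.5, 0.9]
width: 79.7
finger_force: 0.0
```

Run:
```python
from h import *
p,C=look("wrist",["caster_a"],"w10",8)
for zc in (66,58,50,30):
    m=(p["depth"]>0)&(abs(C[...,2]-zc)<4)&(np.hypot(C[...,0]-341,C[...,1]-294)<45); q=C[m]
    if len(q)>10:
        A=np.c_[2*q[:,:2],np.ones(len(q))]; s=np.linalg.lstsq(A,(q[:,:2]**2).sum(1),rcond=None)[0]; print(zc,len(q),s[:2].round(1),np.sqrt(s[2]+s[0]**2+s[1]**2).round(1))
go(341,294,27,75.5)
```

```text
caster_a 0.97 n 1206 z 79.4 rect [340.7 294.3] [32.  32.7] 76.0 mean [341.  295.1  75.9] px [323. 161.]
66 289 [340.7 294. ] 17.9
58 53 [340.7 294. ] 18.7
50 56 [340.7 293.8] 18.8
30 71 [340.7 293.9] 19.1
t 33.08 pos [340.8 286.6 207.7] yaw 75.5 q [-0.57  0.34 -0.23  2.01  0.11  0.81 -1.12] F [-0.7  0.8 -0.4] w 79.8 g 0.0
 turn [-0.2  0.2  0. ] shift cm [ 0.72 -0.16 18.07]
```

move_arm([
  {"linear": [0.7,-0.2,0],"delta_rot": [-0.1,0.2,0]},
  {"linear": [0,0,2],"delta_rot": [0,0,0]},
  {"linear": [0,0,4],"delta_rot": [0,0,0]},
  {"linear": [0,0,4],"delta_rot": [0,0,0]},
  {"linear": [0,0,4],"delta_rot": [0,0,0]},
  {"linear": [0,0,2.3],"delta_rot": [0,0,0]},
  {"linear": [0,0,1.2],"delta_rot": [0,0,0]},
  {"linear": [0,0,0.6],"delta_rot": [0,0,0]},
  {"linear": [0,0,0],"delta_rot": [0,0,0]},
  {"linear": [0,0,0],"delta_rot": [0,0,0]},
])

```text
clock: 33.92
tool_pos: [339.5, 293.5, 26.6]
orientation: [0.79, 0.613, -0.001, -0.0]
ft_force: [0.1, 0.8, -0.3]
width: 80.0
finger_force: 0.0
```

move_arm([
  {"linear": [0,0,0],"delta_rot": [0,0,0]},
  {"linear": [0,0,0],"delta_rot": [0,0,0]},
  {"linear": [0,0,0],"delta_rot": [0,0,0]},
  {"linear": [0,0,0],"delta_rot": [0,0,0]},
  {"linear": [0,0,0],"delta_rot": [0,0,0]},
  {"linear": [0,0,0],"delta_rot": [0,0,0]},
  {"linear": [0,0,0],"delta_rot": [0,0,0]},
], fingers=2.5)

```text
clock: 34.5
tool_pos: [339.6, 292.9, 27.6]
orientation: [0.791, 0.612, -0.0, -0.0]
ft_force: [0.3, 0.6, 6.4]
width: 36.8
finger_force: 39.4
```

Run:
```python
from h import *
go(522.8,396,137,75.5)
```

```text
t 34.5 pos [339.6 292.9  27.6] yaw 75.5 q [-0.68  0.66 -0.12  2.18  0.24  0.31 -1.25] F [0.3 0.6 6.4] w 36.8 g 39.4
 turn [-0. -0.  0.] shift cm [ 14.56  15.15 -10.94]
```

move_arm([
  {"linear": [0,0,-1],"delta_rot": [0,0,0]},
  {"linear": [0,0,-3],"delta_rot": [0,0,0]},
  {"linear": [0,0,-4],"delta_rot": [0,0,0]},
  {"linear": [0,0,-3],"delta_rot": [0,0,0]},
  {"linear": [1.4,1.5,0],"delta_rot": [0,0,0]},
  {"linear": [2.6,2.7,0],"delta_rot": [0,0,0]},
  {"linear": [2.6,2.7,0],"delta_rot": [0,0,0]},
  {"linear": [2.6,2.7,0],"delta_rot": [0,0,0]},
  {"linear": [2.6,2.7,0],"delta_rot": [0,0,0]},
  {"linear": [1.7,1.8,0],"delta_rot": [0,0,0]},
])

```text
clock: 35.33
tool_pos: [512.5, 388.9, 136.0]
orientation: [0.791, 0.612, -0.0, 0.0]
ft_force: [-0.1, 0.2, -1.8]
width: 37.1
finger_force: 40.5
```

move_arm([
  {"linear": [0.9,1,0],"delta_rot": [0,0,0]},
  {"linear": [0,0,0],"delta_rot": [0,0,0]},
  {"linear": [0,0,0],"delta_rot": [0,0,0]},
  {"linear": [0,0,0],"delta_rot": [0,0,0]},
])

```text
clock: 35.67
tool_pos: [519.8, 393.6, 135.6]
orientation: [0.79, 0.613, -0.003, -0.0]
ft_force: [0.1, 0.3, -1.1]
width: 36.7
finger_force: 40.6
```

Run:
```python
from h import *
p,C=look("wrist",["two_cell_case","caster_a"],"w11",6)
go(522.4,395.2,32.6,75.5)
```

```text
two_cell_case 0.68 n 3911 z 27.2 rect [529.5 425.5] [125.6  66.5] 76.4 mean [533.6 438.4  27.7] px [328. 132.]
caster_a 0.7 n 5277 z 187.1 rect [520.3 395.5] [30.3 30.1] 16.3 mean [520.8 397.9 184.6] px [324. 277.]
t 35.82 pos [520.3 393.9 136.2] yaw 75.6 q [-0.56  0.72 -0.21  1.52  0.17  0.92 -1.08] F [ 0.2 -0.1 -0.8] w 37.0 g 40.6
 turn [-0.1  0.2  0.1] shift cm [ 0.18  0.17 10.36]
```

View pics/w11.png

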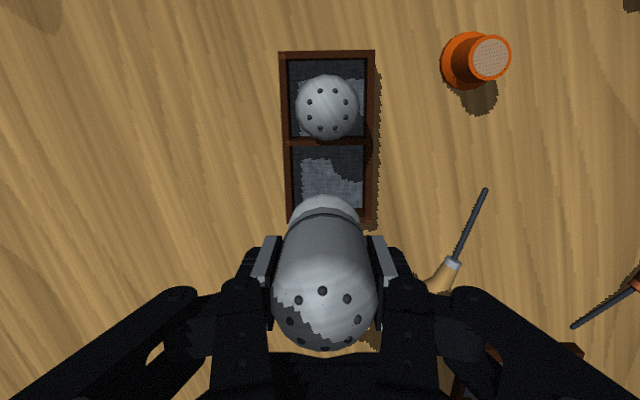

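Caster 1 stands upright in the far cell (327,107) and the near cell (330,180) is free. The case centre (529.5,425.5) agrees with before.

move_arm([
  {"linear": [0.2,0.2,0],"delta_rot": [0,0.1,0]},
  {"linear": [0,0,2],"delta_rot": [0,0,0]},
  {"linear": [0,0,2.5],"delta_rot": [0,0,0]},
  {"linear": [0,0,2],"delta_rot": [0,0,0]},
  {"linear": [0,0,1.3],"delta_rot": [0,0,0]},
  {"linear": [0,0,0.9],"delta_rot": [0,0,0]},
  {"linear": [0,0,0.5],"delta_rot": [0,0,0]},
  {"linear": [0,0,0.3],"delta_rot": [0,0,0]},
  {"linear": [0,0,0.2],"delta_rot": [0,0,0]},
  {"linear": [0,0,0.1],"delta_rot": [0,0,0]},
])

```text
clock: 36.65
tool_pos: [524.1, 396.3, 38.7]
orientation: [0.791, 0.612, 0.0, -0.001]
ft_force: [-0.3, 0.1, -0.8]
width: 36.9
finger_force: 40.5
```

move_arm([
  {"linear": [0,0,0.1],"delta_rot": [0,0,0]},
  {"linear": [0,0,0],"delta_rot": [0,0,0]},
  {"linear": [0,0,0],"delta_rot": [0,0,0]},
])

```text
clock: 36.9
tool_pos: [523.9, 396.0, 37.5]
orientation: [0.791, 0.612, -0.0, -0.001]
ft_force: [-0.6, 0.0, -1.6]
width: 36.8
finger_force: 40.5
```

Run:
```python
from h import *
go(522.4,395.2,32.6,75.5)
```

```text
t 36.9 pos [523.9 396.   37.5] yaw 75.5 q [-0.58  0.85 -0.18  1.57  0.2   0.74 -1.1 ] F [-0.6  0.  -1.6] w 36.8 g 40.5
 turn [-0.1 -0.   0. ] shift cm [-0.11 -0.13  0.49]
```

move_arm([
  {"linear": [-0.1,-0.1,0.1],"delta_rot": [0,0,0]},
  {"linear": [0,0,0.1],"delta_rot": [0,0,0]},
  {"linear": [0,0,0.1],"delta_rot": [0,0,0]},
  {"linear": [0,0,0.1],"delta_rot": [0,0,0]},
  {"linear": [0,0,0.1],"delta_rot": [0,0,0]},
  {"linear": [0,0,0.1],"delta_rot": [0,0,0]},
  {"linear": [0,0,0],"delta_rot": [0,0,0]},
  {"linear": [0,0,0],"delta_rot": [0,0,0]},
])

```text
clock: 37.57
tool_pos: [522.5, 395.1, 32.7]
orientation: [0.791, 0.612, -0.001, -0.001]
ft_force: [-1.8, -1.2, 7.7]
width: 37.0
finger_force: 41.1
```

The force shows contact with the floor, so I'm releasing and rising.

move_arm([
  {"linear": [0,0,0],"delta_rot": [0,0,0]},
  {"linear": [0,0,0],"delta_rot": [0,0,0]},
  {"linear": [0,0,0],"delta_rot": [0,0,0]},
  {"linear": [0,0,0],"delta_rot": [0,0,0]},
  {"linear": [0,0,-1],"delta_rot": [0,0,0]},
  {"linear": [0,0,-3],"delta_rot": [0,0,0]},
  {"linear": [0,0,-4],"delta_rot": [0,0,0]},
  {"linear": [0,0,-4],"delta_rot": [0,0,0]},
  {"linear": [0,0,-4],"delta_rot": [0,0,0]},
  {"linear": [0,0,-1.5],"delta_rot": [0,0,0]},
], fingers=8)

```text
clock: 38.4
tool_pos: [525.0, 397.3, 213.9]
orientation: [0.791, 0.612, 0.006, -0.001]
ft_force: [0.1, 0.3, 0.6]
width: 80.3
finger_force: 0.0
```

move_arm([
  {"linear": [-3,0,0],"delta_rot": [0,0,0]},
  {"linear": [-4,0,0],"delta_rot": [0,0,0]},
  {"linear": [-4,0,0],"delta_rot": [0,0,0]},
  {"linear": [-3,0,0],"delta_rot": [0,0,0]},
  {"linear": [0,0,0],"delta_rot": [0,0,0]},
  {"linear": [0,0,0],"delta_rot": [0,0,0]},
  {"linear": [0,0,0],"delta_rot": [0,0,0]},
  {"linear": [0,0,0],"delta_rot": [0,0,0]},
])

```text
clock: 39.07
tool_pos: [487.8, 261.5, 206.5]
orientation: [0.79, 0.613, 0.0, -0.001]
ft_force: [0.0, 0.5, 0.7]
width: 80.1
finger_force: 0.0
```

Run:
```python
from h import *
p,_=look("scene",["caster_a","beaker","square_box","oblong_box"])
a=cv2.resize(p["color"][120:310,80:500],(800,362))
p,_=look("side",["caster_a","beaker"])
cv2.imwrite("pics/end.png",a); cv2.imwrite("pics/end2.png",p["color"])
```

```text
caster_a 0.62 n 39 z 82.2 rect [537.8 446.8] [27.1 19.3] 32.6 mean [538.5 445.9  81.6] px [454. 153.]
caster_a 0.61 n 52 z 81.4 rect [525.8 392. ] [27.1 24.9] 46.1 mean [526.1 391.8  80.6] px [437. 156.]
beaker 0.6 n 185 z 80.3 rect [ 506.5 -431.7] [55.6 53.7] 41.8 mean [ 508.8 -432.8   79.5] px [123. 259.]
square_box 0.65 n 358 z 54.2 rect [ 632.  -142.8] [45.1 46.2] 68.1 mean [ 632.9 -143.1   52.8] px [283. 253.]
oblong_box 0.8 n 336 z 50.0 rect [649.4 148.9] [35.7 84.7] 72.2 mean [651.4 147.1  48.7] px [399. 214.]
caster_a 0.98 n 111 z 82.4 rect [520.  397.2] [24.6 24.5] 40.2 mean [519.4 398.1  81.2] px [213. 295.]
caster_a 0.78 n 124 z 82.4 rect [533.1 453. ] [25.2 26.6] 37.0 mean [532.5 453.4  81. ] px [188. 314.]
beaker 0.73 n 48 z 79.2 rect [ 499.  -426.9] [48.3 57.1] 15.9 mean [ 497.7 -428.2   78.3] px [385. 119.]
```

View pics/end.png

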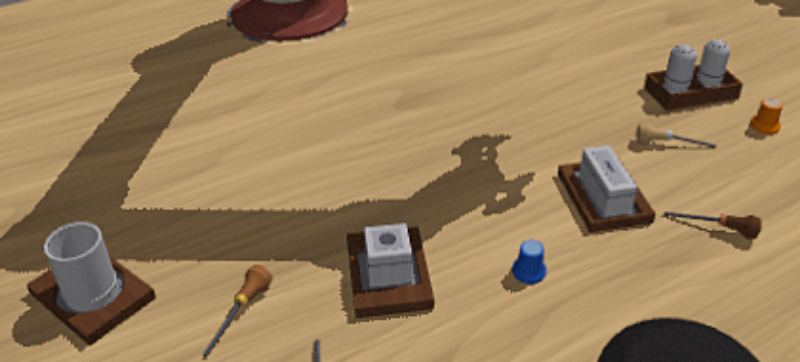

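View pics/end2.png

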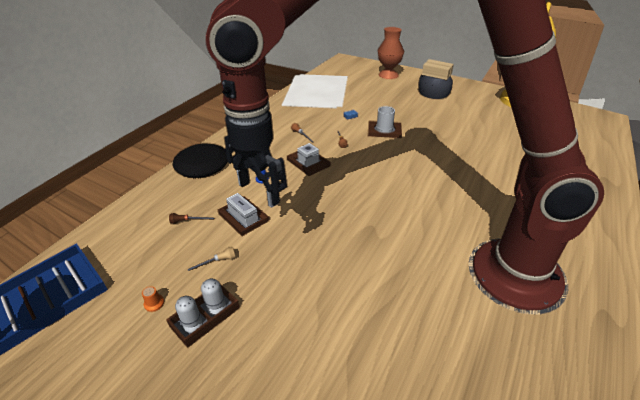

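Both pictures show all five pieces upright in their recesses. In the first: beaker (82,265), square box (388,255), oblong box (608,180), casters (682,68) and (714,62). The second shows the casters at (188,314) and (213,295). The measured top heights match pieces standing fully down, and the arm is clear.

```bash
python3 -c "
from station import robot; print(robot.job_done())"
```

```text
the job is handed in; nothing more can be done
None
```

The job is handed in: both boxes and the beaker stand fully down in their matching cradles and the casters one in each cell, all set down upright and gently, after about 39 s of the 120 s allowed.

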